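# Close the magnetic shield over a rock specimen

### The job

Stand the little specimen jar upright in the middle of the shield base's round stage and let go of it, then lower the tall knurled cover over it and, because its keyways are hidden inside, turn it by feel until it drops over the base's locating pins. Press the cover fully home against the sprung contact ring and finish with the fingers still on it, holding it pressed home for the reading. Do not knock the jar or the cover over, and leave the other things on the table where they are.

Things in the scene. Friction and masses are not known exactly. Their poses are not given: they have to be found in the camera images.
- specimen_jar: Small straight amber-glass sample jar with a white ribbed screw cap: upright cylinder 32 mm in diameter (cap 31 mm, uppermost 13 mm), 50 mm high, about 0.06 kg, standing on the table left or right of the base (the cover is on the other side). Origin at the centre of its underside, z up along its axis.
- cover: Tall bare-aluminium cover, closed on top, standing mouth down on the table: cylinder 58 mm in diameter, 102 mm high, about 0.32 kg. Origin at the centre of its mouth (underside), z up. Bore 42.6 mm wide, 82 mm deep: the jar fits inside with 5 mm to spare all round and above.
- cover_band (a point): On the cover's axis, 87 mm above its mouth, 15 mm below its top: middle of the straight-knurled gripping band (uppermost 30 mm, 58 mm in diameter, head solid).
- cover_mouth (a point): Centre of the cover's mouth. Three keyways 120 degrees apart run up the bore wall from here, each 8.5 mm wide, 26 mm long, out to 51 mm across. They do not show outside and their angle round the cover is not given: at most 120 degrees of turning either way finds them.
- shield_base: Fixed round grey base: flange 90 mm in diameter, 14 mm high, with a flat tongue with two sockets reaching out 75 mm along its +x. Origin at the centre of its underside, z up along the axis. From it rises the stage, an aluminium spigot 40 mm in diameter, 42 mm high above the table.
- stage (a point): Centre of the stage's flat top (36 mm in diameter inside a 2 mm chamfer), 42 mm above the table on the base's axis: the jar's underside goes here.
- pins (a point): On the base's axis, 34.5 mm above the table: height of the upper sides of three round 5 mm pins, 120 degrees apart at an angle not given, that stand out of the spigot to 24.5 mm from the axis. An unaligned cover rests level here by its mouth, even if let go and gripped afresh; aligned (to about 4 degrees) it drops 14.5 mm to the contact ring.
- contact_ring (a joint): Travel of the sprung flat brass ring, 60 mm in diameter, round the foot of the spigot: 0 free (top 20 mm above the table), 0.005 m when the cover is fully home (cover's mouth 15 mm above the table). It takes 5.4 N to start it and 8.4 N to reach the stop, so the cover's weight alone does not press it home.
- dip_circle: Bystander: dip circle instrument on a black L-shaped stand with a clear ring, 141 x 211 x 119 mm, at the back right.
- bobbin: Bystander: wound copper bobbin with black flanges, 31 mm in diameter, 24 mm high, standing behind and to the left of the base.
- eraser: Bystander: small eraser 20 x 42 x 12 mm lying in front of the base.
- fuse_box: Bystander: small grey lidded box 57 x 74 x 25 mm, at the right edge of the table.
Mind the look-alikes: they are no part of the job. Of the things that look like the cover, the middle-sized one is meant. What is shaped like the specimen_jar but brown or yellow is not meant.

How it is judged:
On the way, in this order (a step that is already met when the one before it is completed fails the run):
1. the jar stands upright in the middle of the stage, let go (z of specimen_jar in the frame of stage between -0.003 and 0.004 m and horizontal distance between specimen_jar and stage below 0.006 m and angle between specimen_jar's own z axis and vertical below 0.1 rad and contact force between the fingers and specimen_jar below 0.05 N), for 0.3 s.
2. the cover, over the jar, has dropped with its keyways over the pins (horizontal distance between cover and shield_base below 0.003 m and angle between cover's own z axis and vertical below 0.06 rad and z of cover in the frame of shield_base below 0.027 m), for 0.2 s.
At the end, for the whole second after the job is handed in: Fingers still push the cover (over 2 N): on the base's axis within 3 mm, tilt under 0.06 rad, mouth under 16.8 mm above the table, contact ring pressed over 3.5 of its 5 mm, at rest; inside, the jar stands upright on the stage within 6 mm of its middle (all of step 1 and horizontal distance between cover and shield_base below 0.003 m and angle between cover's own z axis and vertical below 0.06 rad and z of cover in the frame of shield_base below 0.0168 m and value of joint contact_ring above 0.0035 m and contact force between the fingers and cover above 2 N and linear speed of cover below 0.02 m/s); the arm keeps its last pose, push and grip.
It fails at once if the jar is tipped over (angle between specimen_jar's own z axis and vertical above 0.6 rad).
It fails at once if the cover is laid or knocked over (angle between cover's own z axis and vertical above 0.8 rad).
It fails at once if a bystander (dip circle, bobbin, eraser or fuse box) is moved more than 25 mm (distance of any of dip_circle, bobbin, eraser, fuse_box from where it was at the start of the episode above 0.025 m).
It also fails if it takes over 72 s, if anything falls off the work surface, if the arm or the gripper's body presses on something with over 40 N, if the wrist force passes 120 N, or if a joint passes its speed limit or range.

### The arm

A 6-joint arm with a two-finger parallel gripper is mounted at the origin on a cart in front of the work surface, level with it; the furniture and walls round the work are solid. World frame = base frame: x ahead of the robot, y to its left, z up, the work surface at z = 0. Lengths are in m, angles in rad, forces in N, time in s.
With the tool pointing down it reaches from about 0.35 to 0.975 m from the base axis. Payload 4.9 kg.
Tool frame: the origin (TCP) lies on the mounting face of the last link; the fingertips stand 173 mm ahead of it and the grasp point (between the pads) lies 155 mm ahead of it; z points along the fingers, y is the direction in which the jaws open and shut (so a half turn about z gives the same grasp; the last joint's range is limited). The gripper opens to 85 mm and grips with 20 to 120 N. Pads are 22 mm wide; open, the fingers measure 114 mm over their backs; the gripper's body (76 mm by 85 mm) begins 54 mm behind the grasp point. The pads swing forward as they close: fully open they stand 13 mm farther back than shut.
Start: joints at [1.116, 0.053, 1.613, -0, 1.476, -0.119], TCP at [0.206, 0.59, 0.405] pointing down, gripper open.
Joint ranges: [-3.01, 3.01], [-1.01, 2.22], [0.06, 2.58], [-1.02, 4.17], [0.09, 2.62], [-3.14, 3.14]. Speed limits (rad/s): [2.57, 2.57, 3.14, 3.14, 3.14, 3.14].

### API

Orientations are given as a unit quaternion [w, x, y, z].
In Python, from plant import manip gives the robot as it stands.
- The arm moves only by the tool play_rows, never from a script. Its argument "increments" is a list of rows, each an object with "offset": the shift along the tool's x, y, z in mm, a list of three; "twist": the turn about the tool's z in rad; "grip": the opening, from 0 (shut) to 1 (fully open). In form: [{"offset": [dx, dy, dz], "twist": twist, "grip": grip}, ...]. A call has 1 to 5 rows; each row is the pose to reach, as a shift and turn from the pose commanded when the call began, along the tool's axes at that moment; what a row does not reach only later rows make up. A row lasts 1/12 s, in which the tool goes at most 41.7 mm and 7.16 degrees, less where a joint would pass 70% of its speed; a pose out of reach is approached as far as the arm can. A call with a gripper value outside its range is refused whole. The fingers move at their own pace and stop on an object; the grip force is fixed at half the most. Time passes only in rows, so rows that repeat a pose let the fingers close. It gives the time, the measured TCP pose, the force and the opening at its end, in the units of the state.
- manip.state(): the state, without advancing time (a new reading comes with each control period).
- manip.grab_frame(name): name is "scene" or "top"; returns the picture (400x640x3 uint8, blue, green, red); there is no depth.
- manip.get_calibration(name): a dict with "fx", "fy", "cx", "cy" (pixels), "k1" (the pictures are not rectified: a ray, as slopes to the right and down, at radius r is drawn at 1 + k1 r^2 times it, then the intrinsics apply), "T" (4x4, takes a point from camera to world coordinates). Camera axes: x right, y down, z forward; pixel columns grow to the right and rows downward; lengths in m; the calibration is good to about 2 mm. A picture is of the moment at which its call begins. get_calibration takes no time and is no camera call.
- manip.job_done(): hands the job in, once; it reports no verdict.
Trained networks look in the newest picture that a camera, given by its name, has taken for a name from the list of things; names that differ only in an ending like _2 or _b are one class to them, and where a whole thing is asked for, a point or a joint stands for the part that bears it (a point fixed in the world has none). Each returns a list of dicts, best first, with "p" (0 to 1); they miss things now and then, are a little off and sometimes report something else, mostly with a low value. They report only what shows in the picture. A call takes as long as a camera call. They do not tell look-alikes from the thing itself.
- manip.boxes_of(query, camera): "xyz" ([x, y, z] in m, in the coordinates of the camera as it stood for that picture, good to about 4 mm: the middle of the surface that is visible of it).
- manip.tip_of(query, camera): "xyz" ([x, y, z] in m, in the coordinates of the camera as it stood for that picture, good to about 4 mm: a listed point, or the origin of a listed thing).
The state is a dict: "time": time; "joint_pos": joint angles; "joint_vel": joint speeds; "joint_efforts": joint torques, N m; "tool_pos": TCP position; "tool_rot": TCP orientation; "contact_force": force on the tool from outside, world axes, zero at the start; "ft_torque": the same for the moment, N m; "gripper_width": opening from 0.0 (shut) to 1.0 (fully open).
Only numpy, scipy, OpenCV 4.12 (cv2) and the standard library are available. Lean on these libraries where they do the work, as an engineer would, in place of code of your own. Each camera call takes 0.05 s, during which the arm holds its last target. There are 200 camera calls.

## Working session

There is one attempt and no reset: what is moved stays moved. The work goes in short steps, Python scripts to look and compute and a tool call to move; the robot and the scene stay as the last step left them, time stands still between calls to the robot, and variables do not carry over. Pictures are saved under pics/ and viewed, about 8 in all and at most 12, crops included, and the job is handed in when it is done.

Besides the shell and the picture viewer there is one more tool, called by a JSON object that holds its "fn" and its "kwargs". play_rows: Moves the arm, as the interface text tells. Its arguments: {"type":"object","properties":{"increments":{"type":"array"}},"required":["increments"]}

```bash
mkdir -p pics; cat > h.py <<'E'
import numpy as np, cv2
from plant import manip
def px2w(name,u,v,z):
    c=manip.get_calibration(name);T=np.array(c["T"])
    K=np.array([[c["fx"],0,c["cx"]],[0,c["fy"],c["cy"]],[0,0,1.]])
    d=np.array([(u-c["cx"])/c["fx"],(v-c["cy"])/c["fy"]]);x=d.copy()
    for _ in range(20): x=d/(1+c["k1"]*(x@x))
    r=T[:3,:3]@[x[0],x[1],1];o=T[:3,3]
    return o+r*(z-o[2])/r[2]
def w2px(name,p):
    c=manip.get_calibration(name);T=np.array(c["T"])
    q=T[:3,:3].T@(np.array(p)-T[:3,3]);x=q[:2]/q[2];x=x*(1+c["k1"]*(x@x))
    return np.array([c["fx"]*x[0]+c["cx"],c["fy"]*x[1]+c["cy"]])
def cw(name,p):
    T=np.array(manip.get_calibration(name)["T"]);return T[:3,:3]@np.array(p)+T[:3,3]
E
python3 - <<'E'
from h import *
np.set_printoptions(precision=4,suppress=True)
for n in ["scene","top"]:
    cv2.imwrite(f"pics/{n}1.png",manip.grab_frame(n))
    print(n,np.array(manip.get_calibration(n)["T"])[:3])
    for q in ["specimen_jar","cover","shield_base","stage","pins","cover_band","eraser","bobbin","dip_circle","fuse_box"]:
        for r in manip.tip_of(q,n)[:5]: print(n,q,round(r["p"],2),cw(n,r["xyz"]))
print(manip.state())
E
```

```text
scene [[-0.8967 -0.2931  0.3316  0.1439]
 [-0.4423  0.6184 -0.6496  0.6957]
 [-0.0147 -0.7292 -0.6842  0.9022]]
scene specimen_jar 0.62 [ 0.5426 -0.2218  0.0021]
scene specimen_jar 0.59 [ 0.5266 -0.144   0.0038]
scene specimen_jar 0.56 [ 0.4624 -0.216   0.0009]
scene specimen_jar 0.48 [0.5586 0.172  0.0063]
scene cover 0.94 [0.5553 0.2793 0.002 ]
scene cover 0.61 [0.4375 0.1782 0.0037]
scene cover 0.56 [ 0.5623  0.1783 -0.0014]
scene shield_base 0.68 [0.6004 0.0015 0.0065]
scene stage 0.95 [0.5953 0.0042 0.0474]
scene stage 0.73 [0.5567 0.1758 0.0037]
scene stage 0.48 [ 0.6798 -0.3494  0.0022]
scene pins 0.88 [0.5954 0.004  0.0331]
scene cover_band 0.96 [0.5562 0.2821 0.0661]
scene cover_band 0.78 [0.4354 0.182  0.1116]
scene cover_band 0.69 [0.5549 0.1717 0.0857]
scene eraser 0.69 [ 0.3954  0.0449 -0.0004]
scene bobbin 0.58 [0.644  0.2269 0.0009]
scene dip_circle 0.67 [ 0.6782 -0.3473  0.004 ]
scene fuse_box 0.79 [ 0.512  -0.3854  0.0008]
top [[-0.1176 -0.9733  0.1973  0.3024]
 [-0.9931  0.1157 -0.0209 -0.0581]
 [-0.0025 -0.1984 -0.9801  1.2396]]
top specimen_jar 0.56 [ 0.5441 -0.22
[... 556 characters left out ...]
bin 0.69 [0.6452 0.2234 0.0037]
top dip_circle 0.78 [ 0.6764 -0.3475  0.0028]
top dip_circle 0.45 [0.5971 0.0068 0.0427]
top dip_circle 0.32 [0.5934 0.0047 0.0397]
top fuse_box 0.57 [ 0.5123 -0.3887 -0.0027]
{'time': 1.1, 'joint_pos': array([ 1.116 ,  0.0527,  1.6129,  0.    ,  1.476 , -0.119 ]), 'joint_vel': array([ 0.0002, -0.0005, -0.0011,  0.0009, -0.0002,  0.0008]), 'joint_efforts': array([ -0.001 , -39.371 , -37.0457,  -0.0002,   0.0008,   0.    ]), 'tool_pos': array([0.2059, 0.5901, 0.4047]), 'tool_rot': array([-0.    ,  0.1671,  0.9859, -0.    ]), 'contact_force': array([-0.2848, -0.5612,  0.107 ]), 'ft_torque': array([-0.0004, -0.0117, -0.0332]), 'gripper_width': 0.9998490812242699}
```

View pics/scene1.png

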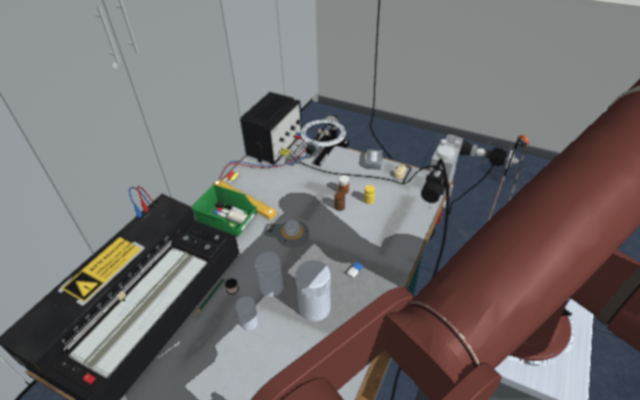

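View pics/top1.png

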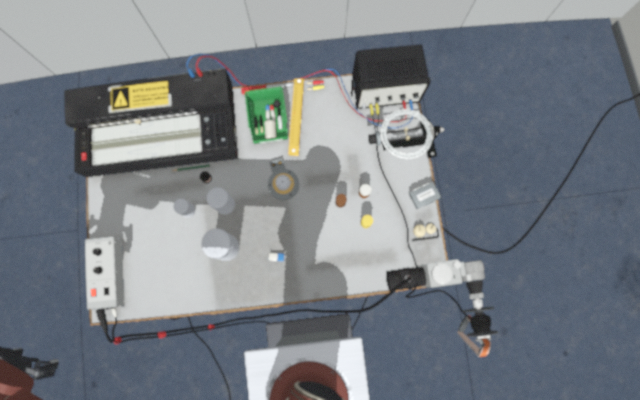

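The white-capped jar is at about (365,190) in the top view, with the brown one at (341,200) and the yellow at (367,221). The base is at (284,183). The middle-sized cover is at (219,200). I'll refine these with overlaid model circles.

```bash
cat > ov.py <<'E'
from h import *
def circ(im,n,c,r,z,S,x0,y0,col):
    a=np.linspace(0,2*np.pi,60)
    p=np.array([(w2px(n,[c[0]+r*np.cos(t),c[1]+r*np.sin(t),z])-[x0,y0]+.5)*S for t in a])
    cv2.polylines(im,[p.astype(int)],True,col,1)
def panel(n,im,c,z,circs,half=32,S=6):
    u,v=w2px(n,[c[0],c[1],z]).astype(int);x0,y0=u-half,v-half
    k=cv2.resize(im[y0:y0+2*half,x0:x0+2*half],None,fx=S,fy=S,interpolation=cv2.INTER_CUBIC)
    for r,zz,col in circs: circ(k,n,c,r,zz,S,x0,y0,col)
    return cv2.resize(k,(266,266),interpolation=cv2.INTER_AREA)
E
python3 - <<'E'
from ov import *
J=[.5433,-.2225];B=[.5955,.0045];C=[.5585,.1775]
G=(0,255,0);R=(0,0,255)
rows=[]
for n in ["top","scene"]:
    im=manip.grab_frame(n)
    rows.append(np.hstack([panel(n,im,J,.03,[(.016,0,G),(.0155,.05,R)],20,10),panel(n,im,B,.03,[(.045,.014,G),(.02,.042,R)],28,8),panel(n,im,C,.05,[(.029,0,G),(.029,.102,R)],30,8)]))
cv2.imwrite("pics/ov1.png",np.vstack(rows))
E
```

```text
(no output)
```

View pics/ov1.png

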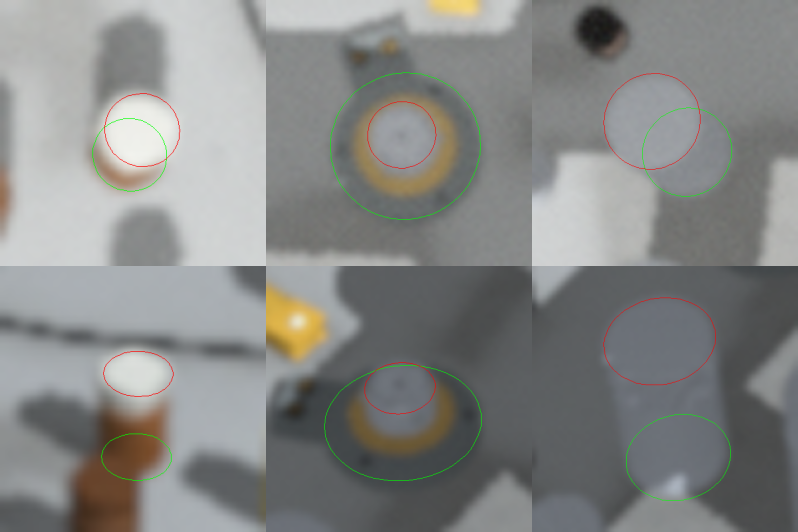

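The overlays fit within about 1 mm. All three objects are confirmed, and the base is at (0.5955, 0.0045). I'll start towards the jar.

{"fn": "play_rows", "kwargs": {"increments": [{"offset": [-586, -656, 0], "twist": 0, "grip": 1}, {"offset": [-586, -656, 0], "twist": 0, "grip": 1}, {"offset": [-586, -656, 0], "twist": 0, "grip": 0.65}, {"offset": [-586, -656, 0], "twist": 0, "grip": 0.65}, {"offset": [-586, -656, 0], "twist": 0, "grip": 0.65}]}}

```text
time: 1.62
tool_pos: [0.2859, 0.396, 0.4047]
tool_rot: [0.0, 0.167, 0.986, 0.0]
contact_force: [1.5, 0.2, 0.6]
gripper_width: 0.646
```

{"fn": "play_rows", "kwargs": {"increments": [{"offset": [-447, -501, 0], "twist": 0, "grip": 0.65}, {"offset": [-447, -501, 0], "twist": 0, "grip": 0.65}, {"offset": [-447, -501, 0], "twist": 0, "grip": 0.65}, {"offset": [-447, -501, 0], "twist": 0, "grip": 0.65}, {"offset": [-447, -501, 0], "twist": 0, "grip": 0.65}]}}

```text
time: 2.03
tool_pos: [0.3655, 0.2033, 0.4051]
tool_rot: [0.001, 0.167, 0.986, 0.0]
contact_force: [0.7, 0.5, 0.4]
gripper_width: 0.65
```

{"fn": "play_rows", "kwargs": {"increments": [{"offset": [-308, -346, 0], "twist": 0, "grip": 0.65}, {"offset": [-308, -346, 0], "twist": 0, "grip": 0.65}, {"offset": [-308, -346, 0], "twist": 0, "grip": 0.65}, {"offset": [-308, -346, 0], "twist": 0, "grip": 0.65}, {"offset": [-308, -346, 0], "twist": 0, "grip": 0.65}]}}

```text
time: 2.45
tool_pos: [0.4451, 0.0105, 0.4051]
tool_rot: [0.001, 0.167, 0.986, 0.0]
contact_force: [1.0, 0.9, 0.0]
gripper_width: 0.65
```

{"fn": "play_rows", "kwargs": {"increments": [{"offset": [-169, -191, 0], "twist": 0.12, "grip": 0.65}, {"offset": [-169, -191, 0], "twist": 0.24, "grip": 0.65}, {"offset": [-169, -191, 0], "twist": 0.36, "grip": 0.65}, {"offset": [-169, -191, 0], "twist": 0.36, "grip": 0.65}, {"offset": [-169, -191, 0], "twist": 0.36, "grip": 0.65}]}}

```text
time: 2.87
tool_pos: [0.5243, -0.1824, 0.4048]
tool_rot: [0.0, 0.341, 0.94, 0.0]
contact_force: [0.6, -0.2, 0.7]
gripper_width: 0.649
```

```bash
cat >> h.py <<'E'
from scipy.spatial.transform import Rotation as Ro
def to(x,y,z,jaw=None):
    s=manip.state();R=Ro.from_quat(s["tool_rot"],scalar_first=True).as_matrix()
    ja=np.degrees(np.arctan2(R[1,1],R[0,1]))
    o=(R.T@(np.array([x,y,z])-s["tool_pos"])*1000).round(1)
    tw=None if jaw is None else round(float(np.radians((ja-jaw+90)%180-90)),3)
    print("t",round(s["time"],2),"tcp",s["tool_pos"].round(4),"jaw",round(ja,1),"offset",o,"twist",tw,"tilt",R[2].round(3),"F",s["contact_force"].round(1),"w",round(s["gripper_width"],3),"j",s["joint_pos"].round(2))
E
python3 -c "
from h import *
to(.543,-.222,.19,50)"
```

```text
t 2.87 tcp [ 0.5243 -0.1824  0.4048] jaw 50.1 offset [-39.6 -18.4 214.8] twist 0.001 tilt [-0.  0. -1.] F [ 0.6 -0.2  0.7] w 0.649 j [-0.47 -0.11  1.78  0.    1.48 -1.34]
```

{"fn": "play_rows", "kwargs": {"increments": [{"offset": [-40, -18.5, 0], "twist": 0, "grip": 0.65}, {"offset": [-40, -18.5, 30], "twist": 0, "grip": 0.65}, {"offset": [-40, -18.5, 70], "twist": 0, "grip": 0.65}, {"offset": [-40, -18.5, 100], "twist": 0, "grip": 0.65}, {"offset": [-40, -18.5, 100], "twist": 0, "grip": 0.65}]}}

```text
time: 3.28
tool_pos: [0.5403, -0.2191, 0.2965]
tool_rot: [-0.007, 0.341, 0.94, 0.001]
contact_force: [-2.1, 0.9, -1.0]
gripper_width: 0.654
```

```bash
python3 - <<'E'
from ov import *
to(.543,-.222,.185,50)
im=manip.grab_frame("scene")
J=[.543,-.222]
cv2.imwrite("pics/jar2.png",panel("scene",im,J,.06,[(.016,0,(0,255,0))],40,10))
E
```

```text
t 3.28 tcp [ 0.5403 -0.2191  0.2965] jaw 50.1 offset [ -5.4  -0.2 111.4] twist 0.002 tilt [ 0.014 -0.003 -1.   ] F [-2.1  0.9 -1. ] w 0.654 j [-0.51  0.05  1.8  -0.    1.3  -1.39]
```

View pics/jar2.png

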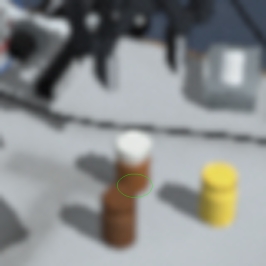

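The frame shows the jar's white cap at about (135,147), with the dark fingertips above it on either side. Nothing is touched. I'll descend and close.

{"fn": "play_rows", "kwargs": {"increments": [{"offset": [0, 0, 0], "twist": 0, "grip": 0.65}, {"offset": [0, 0, 30], "twist": 0, "grip": 0.65}, {"offset": [0, 0, 60], "twist": 0, "grip": 0.65}, {"offset": [0, 0, 85], "twist": 0, "grip": 0.65}, {"offset": [0, 0, 85], "twist": 0, "grip": 0.65}]}}

```text
time: 3.75
tool_pos: [0.542, -0.2193, 0.2176]
tool_rot: [-0.002, 0.341, 0.94, 0.0]
contact_force: [-0.7, 0.9, -0.7]
gripper_width: 0.646
```

```bash
python3 -c "
from h import *
to(.543,-.222,.185,50)"
```

```text
t 3.75 tcp [ 0.542  -0.2193  0.2176] jaw 50.2 offset [-2.6 -1.4 32.6] twist 0.003 tilt [ 0.004 -0.001 -1.   ] F [-0.7  0.9 -0.7] w 0.646 j [-0.51  0.15  1.84  0.    1.16 -1.39]
```

{"fn": "play_rows", "kwargs": {"increments": [{"offset": [-2.5, -1, 15], "twist": 0, "grip": 0.65}, {"offset": [-2.5, -1, 31], "twist": 0, "grip": 0.65}, {"offset": [-2.5, -1, 31], "twist": 0, "grip": 0.65}, {"offset": [-2.5, -1, 31], "twist": 0, "grip": 0.45}, {"offset": [-2.5, -1, 31], "twist": 0, "grip": 0.2}]}}

```text
time: 4.17
tool_pos: [0.5453, -0.2229, 0.1918]
tool_rot: [0.002, 0.341, 0.94, -0.0]
contact_force: [1.0, 0.6, 0.3]
gripper_width: 0.377
```

{"fn": "play_rows", "kwargs": {"increments": [{"offset": [0, 0, 0], "twist": 0, "grip": 0.2}, {"offset": [0, 0, 0], "twist": 0, "grip": 0.2}, {"offset": [0, 0, 0], "twist": 0, "grip": 0.1}, {"offset": [0, 0, 0], "twist": 0, "grip": 0.1}]}}

```text
time: 4.5
tool_pos: [0.5455, -0.2231, 0.1922]
tool_rot: [0.003, 0.341, 0.94, -0.0]
contact_force: [-0.4, 1.1, 6.7]
gripper_width: 0.348
```

```bash
python3 -c "
from h import *
to(.543,-.222,.185,50)"
```

```text
t 4.5 tcp [ 0.5455 -0.2231  0.1922] jaw 50.1 offset [ 2.6 -0.8  7.2] twist 0.002 tilt [-0.005  0.001 -1.   ] F [-0.4  1.1  6.7] w 0.348 j [-0.51  0.19  1.84  0.    1.1  -1.39]
```

{"fn": "play_rows", "kwargs": {"increments": [{"offset": [0, 0, -20], "twist": 0, "grip": 0.1}, {"offset": [0, 0, -60], "twist": 0, "grip": 0.1}, {"offset": [0, 0, -95], "twist": 0, "grip": 0.1}, {"offset": [0, 0, -105], "twist": 0, "grip": 0.1}, {"offset": [0, 0, -105], "twist": 0, "grip": 0.1}]}}

```text
time: 4.92
tool_pos: [0.5455, -0.2232, 0.2997]
tool_rot: [0.005, 0.341, 0.94, -0.001]
contact_force: [0.8, -0.8, -0.1]
gripper_width: 0.349
```

```bash
python3 -c "
from h import *
to(.5955,.0045,.29,50)"
```

```text
t 4.92 tcp [ 0.5455 -0.2232  0.2997] jaw 50.1 offset [107.6 206.8   9. ] twist 0.002 tilt [-0.01   0.002 -1.   ] F [ 0.8 -0.8 -0.1] w 0.349 j [-0.51  0.05  1.79 -0.    1.29 -1.39]
```

{"fn": "play_rows", "kwargs": {"increments": [{"offset": [18, 34.5, 0], "twist": 0, "grip": 0.1}, {"offset": [37, 70, 0], "twist": 0, "grip": 0.1}, {"offset": [55, 105, 0], "twist": 0, "grip": 0.1}, {"offset": [73, 140, 0], "twist": 0, "grip": 0.1}, {"offset": [90, 174, 0], "twist": 0, "grip": 0.1}]}}

```text
time: 5.33
tool_pos: [0.5858, -0.0292, 0.2916]
tool_rot: [-0.002, 0.341, 0.94, -0.0]
contact_force: [0.6, -0.5, -0.8]
gripper_width: 0.347
```

{"fn": "play_rows", "kwargs": {"increments": [{"offset": [12, 22, 10], "twist": 0, "grip": 0.1}, {"offset": [17, 33, 20], "twist": 0, "grip": 0.1}, {"offset": [17, 33, 20], "twist": 0, "grip": 0.1}, {"offset": [17, 33, 20], "twist": 0, "grip": 0.1}, {"offset": [17, 33, 20], "twist": 0, "grip": 0.1}]}}

```text
time: 5.75
tool_pos: [0.5943, 0.004, 0.2728]
tool_rot: [-0.001, 0.341, 0.94, -0.0]
contact_force: [0.4, 0.6, -1.2]
gripper_width: 0.344
```

```bash
python3 - <<'E'
from ov import *
to(.5955,.0045,.25,50)
s=manip.state()["tool_pos"];J=[s[0],s[1]];zb=s[2]-.1922
G=(0,255,0);R=(0,0,255);rows=[]
for n in ["top","scene"]:
    im=manip.grab_frame(n)
    for q in ["specimen_jar"]:
        for r in manip.tip_of(q,n)[:5]: print(n,q,round(r["p"],2),cw(n,r["xyz"]).round(4))
    rows.append(panel(n,im,J,.06,[(.016,zb,G),(.0155,zb+.05,R)],32,10))
cv2.imwrite("pics/pl1.png",cv2.resize(np.hstack(rows),(800,400)))
E
```

```text
t 5.75 tcp [0.5943 0.004  0.2728] jaw 50.1 offset [-0.7  1.2 22.8] twist 0.001 tilt [ 0.001 -0.001 -1.   ] F [ 0.4  0.6 -1.2] w 0.344 j [-0.12  0.1   1.79 -0.    1.25 -0.99]
top specimen_jar 0.67 [ 0.5222 -0.1502  0.0032]
top specimen_jar 0.5 [0.5558 0.1759 0.0023]
top specimen_jar 0.47 [ 0.4607 -0.2157 -0.0023]
scene specimen_jar 0.61 [0.59   0.006  0.0834]
scene specimen_jar 0.57 [ 0.4629 -0.2145  0.0011]
scene specimen_jar 0.47 [ 0.5267 -0.1465  0.0011]
```

View pics/pl1.png

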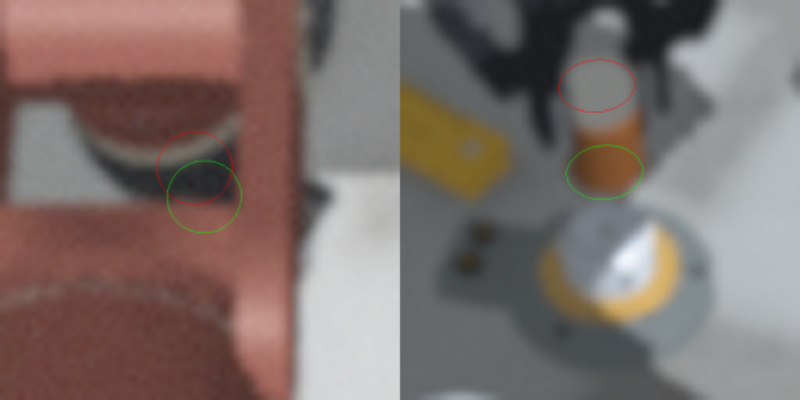

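The jar hangs upright over the stage. In the scene panel its body is at about (610,155) and the stage at (605,255). I'll fit the amber body numerically before lowering.

```bash
python3 - <<'E'
from ov import *
from scipy.optimize import minimize
im=manip.grab_frame("scene");s=manip.state()["tool_pos"];zb=s[2]-.1922
hsv=cv2.cvtColor(im,cv2.COLOR_BGR2HSV)
S=8
u,v=w2px("scene",[s[0],s[1],zb+.02]).astype(int)
x0,y0,h=u-14,v-14,28
big=cv2.resize(im[y0:y0+h,x0:x0+h],None,fx=S,fy=S,interpolation=cv2.INTER_CUBIC).astype(int)
d=big[:,:,2]-big[:,:,0]
m=d>50
n,l,st,c=cv2.connectedComponentsWithStats(m.astype(np.uint8));print(st[:,:],c)
k=l[int((v-y0)*S),int((u-x0)*S)];print("k",k)
M=l==k
def sil(x,y,z):
    a=np.linspace(0,2*np.pi,48);P=[(w2px("scene",[x+.016*np.cos(t),y+.016*np.sin(t),zz])-[x0,y0]+.5)*S for t in a for zz in (z,z+.037)]
    q=np.zeros(M.shape,np.uint8);cv2.fillConvexPoly(q,cv2.convexHull(np.array(P).astype(np.int32)),1)
    # hide the cap
    P=[(w2px("scene",[x+.0155*np.cos(t),y+.0155*np.sin(t),zz])-[x0,y0]+.5)*S for t in a for zz in (z+.037,z+.05)]
    cv2.fillConvexPoly(q,cv2.convexHull(np.array(P).astype(np.int32)),0);return q>0
R=np.array(manip.get_calibration("scene")["T"])[:3,:2]
best=max(((sil(s[0]+a*-.767+b*.641,s[1]+a*.641+b*.767,zb+c)^M).sum()*-1,a*1e3,b*1e3,c*1e3) for a in np.arange(-6,6.1,1)/1e3 for b in (0,) for c in np.arange(-6,6.1,1)/1e3)
print("jaw-centred fit",best,M.sum())
best=max(((sil(s[0]+a*-.767+b*.641,s[1]+a*.641+b*.767,zb)^M).sum()*-1,a*1e3,b*1e3) for a in np.arange(-6,6.1,1)/1e3 for b in np.arange(-6,6.1,1)/1e3)
print("z fixed fit",best)
E
```

```text
[[    0     0   224   224 44701]
 [   94    96    78    91  5475]] [[108.67392228 107.58222411]
 [134.57369863 143.48694064]]
k 0Traceback (most recent call last):
  File "<stdin>", line 21, in <module>
  File "<stdin>", line 21, in <genexpr>
  File "<stdin>", line 18, in sil
  File "h.py", line 11, in w2px
    c=manip.get_calibration(name);T=np.array(c["T"])
ValueError: time passes only in moves, steps and waits
```

```bash
sed -i 's/^from plant import manip/from plant import manip\nfrom functools import lru_cache\n@lru_cache(None)\ndef CAL(n): return manip.get_calibration(n)/; s/c=manip.get_calibration(name)/c=CAL(name)/; s/manip.get_calibration(name)\[/CAL(name)[/' h.py
python3 - <<'E'
from ov import *
im=manip.grab_frame("scene");s=manip.state()["tool_pos"];zb=s[2]-.1922
S=8
u,v=w2px("scene",[s[0],s[1],zb+.02]).astype(int)
x0,y0,h=u-14,v-14,28
big=cv2.resize(im[y0:y0+h,x0:x0+h],None,fx=S,fy=S,interpolation=cv2.INTER_CUBIC).astype(int)
d=big[:,:,2]-big[:,:,0]
for th in (30,45):
  n,l,st,c=cv2.connectedComponentsWithStats((d>th).astype(np.uint8));print(st)
  M=l==1+np.argmax(st[1:,4])
  def sil(a,b,dz):
    x,y,z=s[0]-.767*a+.641*b,s[1]+.641*a+.767*b,zb+dz
    q=np.zeros(M.shape,np.uint8)
    for r,zs,val in ((.016,(z,z+.037),1),(.0155,(z+.037,z+.05),0)):
      P=[(w2px("scene",[x+r*np.cos(t),y+r*np.sin(t),zz])-[x0,y0]+.5)*S for t in np.linspace(0,6.28,30) for zz in zs]
      cv2.fillConvexPoly(q,cv2.convexHull(np.array(P).astype(np.int32)),val)
    return (q>0)
  g=np.arange(-6,6.1,1)/1e3
  print("jaw-centred",max((-(sil(a,0,c)^M).sum(),a*1e3,c*1e3) for a in g for c in g),M.sum())
  print("z fixed",max((-(sil(a,b,0)^M).sum(),a*1e3,b*1e3) for a in g for b in g))
E
```

```text
[[    0     0   224   224 42834]
 [   85    90    91   102  7145]
 [    0   126     7    37   197]]
jaw-centred (np.int64(-1596), np.float64(4.0), np.float64(6.0)) 7145
z fixed (np.int64(-1519), np.float64(-2.0), np.float64(-2.0))
[[    0     0   224   224 44253]
 [   92    94    81    94  5923]]
jaw-centred (np.int64(-2429), np.float64(2.0), np.float64(4.0)) 5923
z fixed (np.int64(-2357), np.float64(-2.0), np.float64(-1.0))
```

{"fn": "play_rows", "kwargs": {"increments": [{"offset": [-2, 1, 12], "twist": 0, "grip": 0.1}, {"offset": [-2, 1, 25], "twist": 0, "grip": 0.1}, {"offset": [-2, 1, 33], "twist": 0, "grip": 0.1}, {"offset": [-2, 1, 33], "twist": 0, "grip": 0.1}]}}

```text
time: 6.38
tool_pos: [0.5953, 0.0047, 0.2367]
tool_rot: [-0.003, 0.341, 0.94, -0.001]
contact_force: [-1.5, -0.2, -1.0]
gripper_width: 0.346
```

{"fn": "play_rows", "kwargs": {"increments": [{"offset": [0, 0, 2], "twist": 0, "grip": 0.1}, {"offset": [0, 0, 4], "twist": 0, "grip": 0.1}, {"offset": [0, 0, 4], "twist": 0, "grip": 0.1}]}}

```text
time: 6.63
tool_pos: [0.5968, 0.0046, 0.2365]
tool_rot: [-0.0, 0.341, 0.94, -0.0]
contact_force: [0.2, 0.6, -0.2]
gripper_width: 0.346
```

```bash
python3 -c "
from h import *
to(.5955,.0045,.2342,50)"
```

```text
t 6.63 tcp [0.5968 0.0046 0.2365] jaw 50.1 offset [ 0.9 -1.   2.3] twist 0.002 tilt [ 0. -0. -1.] F [ 0.2  0.6 -0.2] w 0.346 j [-0.12  0.15  1.81 -0.    1.19 -0.99]
```

{"fn": "play_rows", "kwargs": {"increments": [{"offset": [-1, -1, 1], "twist": 0, "grip": 0.1}, {"offset": [-1, -1, 2], "twist": 0, "grip": 0.1}, {"offset": [-1, -1, 2], "twist": 0, "grip": 0.1}]}}

```text
time: 6.88
tool_pos: [0.597, 0.0031, 0.2349]
tool_rot: [0.0, 0.341, 0.94, 0.0]
contact_force: [-0.4, 0.3, -0.7]
gripper_width: 0.35
```

{"fn": "play_rows", "kwargs": {"increments": [{"offset": [0, 0, 1], "twist": 0, "grip": 0.1}, {"offset": [0, 0, 1], "twist": 0, "grip": 0.1}]}}

```text
time: 7.05
tool_pos: [0.5971, 0.0031, 0.2343]
tool_rot: [0.0, 0.341, 0.94, 0.0]
contact_force: [-0.4, 0.3, 1.5]
gripper_width: 0.351
```

{"fn": "play_rows", "kwargs": {"increments": [{"offset": [0, 0, 1], "twist": 0, "grip": 0.1}, {"offset": [0, 0, 1], "twist": 0, "grip": 0.1}]}}

```text
time: 7.22
tool_pos: [0.5973, 0.0031, 0.2342]
tool_rot: [0.0, 0.341, 0.94, -0.0]
contact_force: [-3.7, 0.8, 7.3]
gripper_width: 0.35
```

{"fn": "play_rows", "kwargs": {"increments": [{"offset": [0, 0, -1.5], "twist": 0, "grip": 0.1}, {"offset": [0, 0, -1.5], "twist": 0, "grip": 0.4}, {"offset": [0, 0, -1.5], "twist": 0, "grip": 0.6}, {"offset": [0, 0, -1.5], "twist": 0, "grip": 0.7}, {"offset": [0, 0, -1.5], "twist": 0, "grip": 0.7}]}}

```text
time: 7.63
tool_pos: [0.5969, 0.0032, 0.2339]
tool_rot: [-0.0, 0.341, 0.94, -0.0]
contact_force: [-0.2, -0.5, -0.3]
gripper_width: 0.702
```

{"fn": "play_rows", "kwargs": {"increments": [{"offset": [0, 0, 0], "twist": 0, "grip": 0.7}, {"offset": [0, 0, -20], "twist": 0, "grip": 0.7}, {"offset": [0, 0, -60], "twist": 0, "grip": 0.7}, {"offset": [0, 0, -100], "twist": 0, "grip": 0.7}, {"offset": [0, 0, -100], "twist": 0, "grip": 0.7}]}}

```text
time: 8.05
tool_pos: [0.5994, 0.0029, 0.3442]
tool_rot: [0.008, 0.341, 0.94, 0.002]
contact_force: [1.0, -0.1, 2.0]
gripper_width: 0.7
```

```bash
python3 -c "
from h import *
to(.5585,.1775,.334,120)"
```

```text
t 8.05 tcp [0.5994 0.0029 0.3442] jaw 50.1 offset [143.4 107.7   9.3] twist -1.219 tilt [-0.013  0.009 -1.   ] F [ 1.  -0.1  2. ] w 0.7 j [-0.12  0.03  1.74  0.    1.36 -0.99]
```

{"fn": "play_rows", "kwargs": {"increments": [{"offset": [33, 25, 0], "twist": 0, "grip": 1}, {"offset": [66, 50, 0], "twist": 0, "grip": 1}, {"offset": [99, 75, 0], "twist": 0, "grip": 1}, {"offset": [130, 98, 0], "twist": 0, "grip": 1}, {"offset": [143, 107.5, 0], "twist": 0, "grip": 1}]}}

```text
time: 8.47
tool_pos: [0.5548, 0.1809, 0.3342]
tool_rot: [-0.0, 0.339, 0.941, 0.001]
contact_force: [0.1, -1.1, 0.4]
gripper_width: 0.997
```

{"fn": "play_rows", "kwargs": {"increments": [{"offset": [0, 0, 0], "twist": 0, "grip": 1}, {"offset": [0, 0, 0], "twist": 0, "grip": 1}]}}

```text
time: 8.63
tool_pos: [0.5558, 0.1781, 0.334]
tool_rot: [0.0, 0.34, 0.94, -0.0]
contact_force: [0.6, -0.8, 0.5]
gripper_width: 0.998
```

```bash
python3 - <<'E'
from ov import *
to(.5585,.1775,.242,50)
B=[.5955,.0045];C=[.5585,.1775]
G=(0,255,0);R=(0,0,255);rows=[]
for n in ["top","scene"]:
    im=manip.grab_frame(n);cv2.imwrite(f"pics/raw_{n}.png",im)
    for q in ["stage","specimen_jar","shield_base"]:
        for r in manip.tip_of(q,n)[:5]: print(n,q,round(r["p"],2),cw(n,r["xyz"]).round(4))
    rows.append(np.hstack([panel(n,im,B,.05,[(.045,.014,G),(.016,.042,(255,0,0)),(.0155,.092,R)],28,10),panel(n,im,C,.1,[(.029,0,G),(.029,.102,R)],36,10)]))
cv2.imwrite("pics/pl2.png",cv2.resize(np.vstack(rows),(600,600),interpolation=cv2.INTER_CUBIC))
E
```

```text
t 8.63 tcp [0.5558 0.1781 0.334 ] jaw 50.3 offset [-2.4  1.3 92. ] twist 0.004 tilt [-0. -0. -1.] F [ 0.6 -0.8  0.5] w 0.998 j [ 0.18  0.01  1.78 -0.    1.35 -0.69]
top specimen_jar 0.72 [ 0.5224 -0.1499  0.0015]
top specimen_jar 0.67 [ 4.571e-01 -2.165e-01  3.000e-04]
top specimen_jar 0.66 [0.5612 0.1752 0.0017]
top specimen_jar 0.54 [0.5941 0.0021 0.0425]
top specimen_jar 0.5 [0.5909 0.0043 0.0388]
top shield_base 0.85 [ 0.5955  0.0046 -0.0007]
scene stage 0.88 [5.991e-01 3.000e-04 4.640e-02]
scene specimen_jar 0.56 [0.5977 0.0065 0.0425]
scene specimen_jar 0.39 [0.5941 0.0034 0.0462]
scene specimen_jar 0.35 [ 5.106e-01 -3.894e-01 -4.000e-04]
scene specimen_jar 0.25 [0.5602 0.1732 0.0873]
scene shield_base 0.83 [0.6014 0.0021 0.0017]
```

View pics/pl2.png

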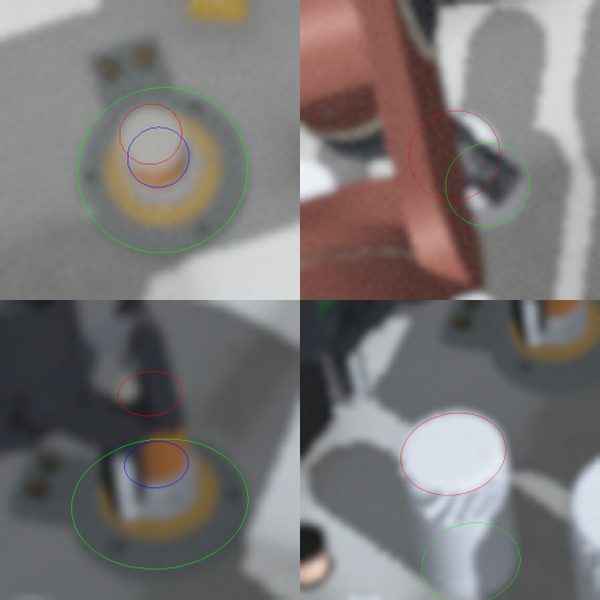

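The jar stands on the stage, about 2 mm to the right of its middle in the top panel, at (155,136). The cover fits its circles at (455,455) in the scene panel. I'll descend on the cover.

{"fn": "play_rows", "kwargs": {"increments": [{"offset": [-2.4, 1.3, 25], "twist": 0, "grip": 1}, {"offset": [-2.4, 1.3, 50], "twist": 0, "grip": 1}, {"offset": [-2.4, 1.3, 75], "twist": 0, "grip": 1}, {"offset": [-2.4, 1.3, 97], "twist": 0, "grip": 1}, {"offset": [-2.4, 1.3, 97], "twist": 0, "grip": 1}]}}

```text
time: 9.45
tool_pos: [0.5566, 0.1759, 0.2316]
tool_rot: [-0.004, 0.341, 0.94, -0.002]
contact_force: [-1.1, 0.1, -0.5]
gripper_width: 0.998
```

```bash
python3 -c "
from h import *
to(.5585,.1775,.236,50)"
```

```text
t 9.45 tcp [0.5566 0.1759 0.2316] jaw 50.1 offset [-0.4  2.4 -4.4] twist 0.002 tilt [ 0.006 -0.008 -1.   ] F [-1.1  0.1 -0.5] w 0.998 j [ 0.18  0.13  1.84 -0.    1.19 -0.7 ]
```

{"fn": "play_rows", "kwargs": {"increments": [{"offset": [-1, 1, -2], "twist": 0, "grip": 1}, {"offset": [-1, 1, -2], "twist": 0, "grip": 0.85}, {"offset": [-1, 1, -2], "twist": 0, "grip": 0.7}, {"offset": [-1, 1, -2], "twist": 0, "grip": 0.6}, {"offset": [-1, 1, -2], "twist": 0, "grip": 0.5}]}}

```text
time: 9.87
tool_pos: [0.5612, 0.1769, 0.2422]
tool_rot: [0.002, 0.341, 0.94, 0.001]
contact_force: [0.1, -2.0, 5.6]
gripper_width: 0.664
```

{"fn": "play_rows", "kwargs": {"increments": [{"offset": [0, 0, 0], "twist": 0, "grip": 0.4}, {"offset": [0, 0, 0], "twist": 0, "grip": 0.4}, {"offset": [0, 0, 0], "twist": 0, "grip": 0.4}]}}

```text
time: 10.12
tool_pos: [0.5612, 0.1769, 0.2421]
tool_rot: [0.002, 0.341, 0.94, 0.001]
contact_force: [0.0, -1.4, 6.4]
gripper_width: 0.664
```

```bash
python3 -c "
from h import *
to(.5585,.1775,.236,50)"
```

```text
t 10.12 tcp [0.5612 0.1769 0.2421] jaw 50.1 offset [ 2.5 -1.3  6.1] twist 0.002 tilt [-0.003  0.003 -1.   ] F [ 0.  -1.4  6.4] w 0.664 j [ 0.18  0.12  1.83 -0.    1.19 -0.7 ]
```

{"fn": "play_rows", "kwargs": {"increments": [{"offset": [0, 0, -20], "twist": 0, "grip": 0.4}, {"offset": [0, 0, -50], "twist": 0, "grip": 0.4}, {"offset": [0, 0, -80], "twist": 0, "grip": 0.4}, {"offset": [0, 0, -110], "twist": 0, "grip": 0.4}, {"offset": [0, 0, -115], "twist": 0, "grip": 0.4}]}}

```text
time: 10.53
tool_pos: [0.5615, 0.1773, 0.3615]
tool_rot: [0.005, 0.341, 0.94, 0.003]
contact_force: [0.9, 0.3, -0.4]
gripper_width: 0.663
```

```bash
python3 -c "
from h import *
to(.5982,.0039,.357,50)"
```

```text
t 10.53 tcp [0.5615 0.1773 0.3615] jaw 50.1 offset [-139.2 -109.6    4.6] twist 0.003 tilt [-0.007  0.009 -1.   ] F [ 0.9  0.3 -0.4] w 0.663 j [ 0.18 -0.01  1.74  0.    1.39 -0.7 ]
```

{"fn": "play_rows", "kwargs": {"increments": [{"offset": [-25, -20, 0], "twist": 0, "grip": 0.4}, {"offset": [-53, -42, 0], "twist": 0, "grip": 0.4}, {"offset": [-81, -64, 0], "twist": 0, "grip": 0.4}, {"offset": [-109, -86, 0], "twist": 0, "grip": 0.4}, {"offset": [-132, -104, 0], "twist": 0, "grip": 0.4}]}}

```text
time: 10.95
tool_pos: [0.5946, 0.0104, 0.3528]
tool_rot: [-0.001, 0.341, 0.94, -0.0]
contact_force: [1.1, -0.8, -2.8]
gripper_width: 0.662
```

{"fn": "play_rows", "kwargs": {"increments": [{"offset": [-7, -5.5, 0], "twist": 0, "grip": 0.4}, {"offset": [-7, -5.5, 0], "twist": 0, "grip": 0.4}, {"offset": [-7, -5.5, 0], "twist": 0, "grip": 0.4}]}}

```text
time: 11.2
tool_pos: [0.5964, 0.0039, 0.3531]
tool_rot: [-0.001, 0.341, 0.94, 0.0]
contact_force: [-0.9, 0.0, -3.7]
gripper_width: 0.661
```

```bash
python3 - <<'E'
from ov import *
to(.5982,.0039,.34,50)
s=manip.state()["tool_pos"];zb=s[2]-.2421
G=(0,255,0);R=(0,0,255);k=[]
im=manip.grab_frame("scene")
# cam-frame cover: tcp+tool(2.5,-1.3)mm -> world
J=[s[0]-.767*.0025-.641*.0013,s[1]+.641*.0025-.767*.0013];B=[.5955,.0045]
a=panel("scene",im,J,.1,[(.029,zb,G),(.029,zb+.102,R)],40,10)
b=panel("scene",im,B,.05,[(.045,.014,G),(.03,.02,R),(.016,.042,(255,0,0))],40,10)
cv2.imwrite("pics/cv1.png",cv2.resize(np.hstack([a,b]),(800,400),interpolation=cv2.INTER_CUBIC))
E
```

```text
t 11.2 tcp [0.5964 0.0039 0.3531] jaw 50.1 offset [-1.4  1.2 13.1] twist 0.001 tilt [ 0.002 -0.    -1.   ] F [-0.9  0.  -3.7] w 0.661 j [-0.12  0.02  1.73  0.    1.39 -0.99]
```

View pics/cv1.png

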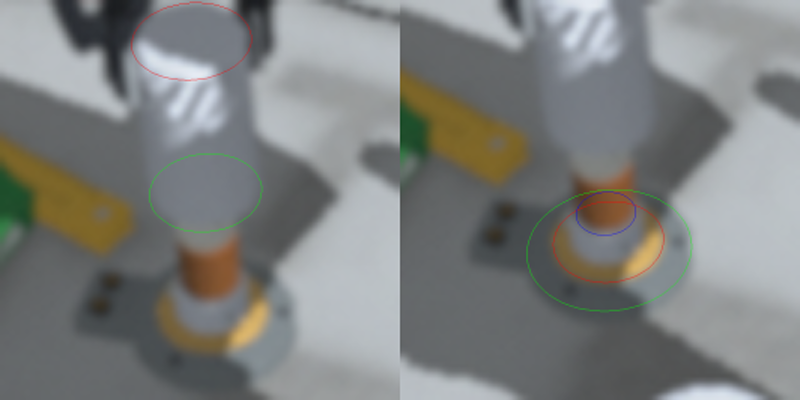

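The cover matches its predicted circle, with the mouth centre at (203,193) against a predicted (205,193). The jar and brass ring match theirs as well. I'll lower the cover over the jar.

{"fn": "play_rows", "kwargs": {"increments": [{"offset": [-1.2, 1, 0], "twist": 0, "grip": 0.4}, {"offset": [-1.2, 1, 0], "twist": 0, "grip": 0.4}, {"offset": [-1.2, 1, 8], "twist": 0, "grip": 0.4}, {"offset": [-1.2, 1, 16], "twist": 0, "grip": 0.4}, {"offset": [-1.2, 1, 16], "twist": 0, "grip": 0.4}]}}

```text
time: 11.67
tool_pos: [0.5974, 0.0044, 0.3353]
tool_rot: [-0.002, 0.341, 0.94, -0.0]
contact_force: [-1.2, -0.3, -3.3]
gripper_width: 0.664
```

{"fn": "play_rows", "kwargs": {"increments": [{"offset": [0, 0, 8], "twist": 0, "grip": 0.4}, {"offset": [0, 0, 16], "twist": 0, "grip": 0.4}, {"offset": [0, 0, 24], "twist": 0, "grip": 0.4}, {"offset": [0, 0, 32], "twist": 0, "grip": 0.4}, {"offset": [0, 0, 32], "twist": 0, "grip": 0.4}]}}

```text
time: 12.08
tool_pos: [0.5974, 0.0038, 0.3033]
tool_rot: [-0.002, 0.341, 0.94, -0.001]
contact_force: [0.3, -0.0, -3.9]
gripper_width: 0.659
```

```bash
python3 -c "
from h import *
to(.5982,.0039,.29,50)"
```

```text
t 12.08 tcp [0.5974 0.0038 0.3033] jaw 50.1 offset [-0.6  0.6 13.3] twist 0.002 tilt [ 0.004 -0.002 -1.   ] F [ 0.3 -0.  -3.9] w 0.659 j [-0.12  0.07  1.77 -0.    1.31 -0.99]
```

{"fn": "play_rows", "kwargs": {"increments": [{"offset": [-0.6, 0.6, 6], "twist": 0, "grip": 0.4}, {"offset": [-0.6, 0.6, 12], "twist": 0, "grip": 0.4}, {"offset": [-0.6, 0.6, 17], "twist": 0, "grip": 0.4}, {"offset": [-0.6, 0.6, 17], "twist": 0, "grip": 0.4}]}}

```text
time: 12.42
tool_pos: [0.5986, 0.0039, 0.2877]
tool_rot: [-0.001, 0.341, 0.94, -0.0]
contact_force: [-0.7, 0.9, -3.4]
gripper_width: 0.662
```

{"fn": "play_rows", "kwargs": {"increments": [{"offset": [0, 0, 2], "twist": 0, "grip": 0.4}, {"offset": [0, 0, 4], "twist": 0, "grip": 0.4}, {"offset": [0, 0, 4], "twist": 0, "grip": 0.4}]}}

```text
time: 12.67
tool_pos: [0.599, 0.0038, 0.285]
tool_rot: [-0.0, 0.341, 0.94, -0.0]
contact_force: [-0.5, -0.3, -2.5]
gripper_width: 0.661
```

{"fn": "play_rows", "kwargs": {"increments": [{"offset": [0, 0, 2], "twist": 0, "grip": 0.4}, {"offset": [0, 0, 4], "twist": 0, "grip": 0.4}, {"offset": [0, 0, 4], "twist": 0, "grip": 0.4}]}}

```text
time: 12.92
tool_pos: [0.5989, 0.0038, 0.2808]
tool_rot: [-0.0, 0.341, 0.94, -0.0]
contact_force: [-1.1, -0.1, -1.6]
gripper_width: 0.664
```

{"fn": "play_rows", "kwargs": {"increments": [{"offset": [0, 0, 2], "twist": 0, "grip": 0.4}, {"offset": [0, 0, 4], "twist": 0, "grip": 0.4}, {"offset": [0, 0, 4], "twist": 0, "grip": 0.4}]}}

```text
time: 13.17
tool_pos: [0.5989, 0.0039, 0.2767]
tool_rot: [-0.0, 0.341, 0.94, -0.0]
contact_force: [-0.2, 0.4, -3.3]
gripper_width: 0.666
```

{"fn": "play_rows", "kwargs": {"increments": [{"offset": [0, 0, 2], "twist": 0, "grip": 0.4}, {"offset": [0, 0, 2], "twist": 0, "grip": 0.4}]}}

```text
time: 13.33
tool_pos: [0.5993, 0.0037, 0.2761]
tool_rot: [0.0, 0.341, 0.94, -0.0]
contact_force: [-2.9, -0.3, 2.2]
gripper_width: 0.66
```

{"fn": "play_rows", "kwargs": {"increments": [{"offset": [0, 0, 1], "twist": 0.06, "grip": 0.4}, {"offset": [0, 0, 1], "twist": 0.12, "grip": 0.4}, {"offset": [0, 0, 1], "twist": 0.18, "grip": 0.4}, {"offset": [0, 0, 1], "twist": 0.24, "grip": 0.4}, {"offset": [0, 0, 1], "twist": 0.3, "grip": 0.4}]}}

```text
time: 13.75
tool_pos: [0.5997, 0.0036, 0.2758]
tool_rot: [0.001, 0.479, 0.878, 0.0]
contact_force: [-1.7, -0.7, 2.7]
gripper_width: 0.662
```

```bash
python3 -c "
from h import *
to(.5982,.0039,.276,50);print(manip.state()['ft_torque'])"
```

```text
t 13.75 tcp [0.5997 0.0036 0.2758] jaw 32.8 offset [ 1.1 -1.  -0.2] twist -0.3 tilt [-0.002  0.001 -1.   ] F [-1.7 -0.7  2.7] w 0.662 j [-0.12  0.1   1.78 -0.    1.25 -0.69]
[-0.23646941  0.30499758  0.11601458]
```

{"fn": "play_rows", "kwargs": {"increments": [{"offset": [0.1, -0.7, 0], "twist": 0.06, "grip": 0.4}, {"offset": [0.1, -0.9, 0], "twist": 0.12, "grip": 0.4}, {"offset": [0.1, -1.0, 0], "twist": 0.18, "grip": 0.4}, {"offset": [0.2, -1.1, 0], "twist": 0.24, "grip": 0.4}, {"offset": [0.2, -1.3, 0], "twist": 0.3, "grip": 0.4}]}}

```text
time: 14.17
tool_pos: [0.5986, 0.0031, 0.2758]
tool_rot: [0.002, 0.605, 0.797, 0.001]
contact_force: [-0.4, -0.2, 0.2]
gripper_width: 0.664
```

{"fn": "play_rows", "kwargs": {"increments": [{"offset": [0, -0.1, 0.3], "twist": 0.06, "grip": 0.4}, {"offset": [0, -0.3, 0.3], "twist": 0.12, "grip": 0.4}, {"offset": [0, -0.4, 0.3], "twist": 0.18, "grip": 0.4}, {"offset": [0.1, -0.5, 0.3], "twist": 0.24, "grip": 0.4}, {"offset": [0.1, -0.6, 0.3], "twist": 0.3, "grip": 0.4}]}}

```text
time: 14.58
tool_pos: [0.5981, 0.0029, 0.2759]
tool_rot: [0.002, 0.717, 0.697, 0.001]
contact_force: [-0.3, -2.4, 2.6]
gripper_width: 0.664
```

{"fn": "play_rows", "kwargs": {"increments": [{"offset": [0, -0.1, 0.7], "twist": 0.06, "grip": 0.4}, {"offset": [0, -0.3, 0.7], "twist": 0.12, "grip": 0.4}, {"offset": [0, -0.4, 0.7], "twist": 0.18, "grip": 0.4}, {"offset": [0.1, -0.5, 0.7], "twist": 0.24, "grip": 0.4}, {"offset": [0.1, -0.6, 0.7], "twist": 0.3, "grip": 0.4}]}}

```text
time: 15.0
tool_pos: [0.5971, 0.0032, 0.2739]
tool_rot: [0.001, 0.813, 0.582, 0.001]
contact_force: [-0.2, -0.0, -3.3]
gripper_width: 0.661
```

```bash
python3 -c "
from h import *
to(.5982,.0039,.276,50);print(manip.state()['ft_torque'])"
```

```text
t 15.0 tcp [0.5971 0.0032 0.2739] jaw -18.8 offset [ 1.   0.8 -2.1] twist -1.201 tilt [ 0.     0.002 -1.   ] F [-0.2 -0.  -3.3] w 0.661 j [-0.12  0.1   1.79 -0.    1.25  0.21]
[-0.16571814 -0.10958912 -0.00643458]
```

It dropped 2 mm and the force unloaded, so the keyways look found. I'll lower without turning.

{"fn": "play_rows", "kwargs": {"increments": [{"offset": [0, 0, 1.5], "twist": 0, "grip": 0.4}, {"offset": [0, 0, 3], "twist": 0, "grip": 0.4}, {"offset": [0, 0, 3], "twist": 0, "grip": 0.4}]}}

```text
time: 15.25
tool_pos: [0.5967, 0.0032, 0.2697]
tool_rot: [0.0, 0.812, 0.584, 0.0]
contact_force: [2.5, -1.5, -3.2]
gripper_width: 0.662
```

```bash
python3 -c "
from h import *
to(.5982,.0039,.276,50);print(manip.state()['ft_torque'])"
```

```text
t 15.25 tcp [0.5967 0.0032 0.2697] jaw -18.6 offset [ 1.2  1.2 -6.3] twist -1.197 tilt [-0.     0.001 -1.   ] F [ 2.5 -1.5 -3.2] w 0.662 j [-0.12  0.11  1.79 -0.    1.24  0.2 ]
[-0.36885657 -0.41923527 -0.12208873]
```

{"fn": "play_rows", "kwargs": {"increments": [{"offset": [0, 0, 2], "twist": 0, "grip": 0.4}, {"offset": [0, 0, 4], "twist": 0, "grip": 0.4}, {"offset": [0, 0, 6], "twist": 0, "grip": 0.4}, {"offset": [0, 0, 6], "twist": 0, "grip": 0.4}]}}

```text
time: 15.58
tool_pos: [0.5966, 0.0032, 0.2636]
tool_rot: [0.0, 0.812, 0.583, -0.0]
contact_force: [1.9, -2.7, -5.0]
gripper_width: 0.666
```

{"fn": "play_rows", "kwargs": {"increments": [{"offset": [0, 0, 2], "twist": 0, "grip": 0.4}, {"offset": [0, 0, 4], "twist": 0, "grip": 0.4}, {"offset": [0, 0, 4], "twist": 0, "grip": 0.4}]}}

```text
time: 15.83
tool_pos: [0.5968, 0.0033, 0.2607]
tool_rot: [0.0, 0.812, 0.583, 0.0]
contact_force: [-0.6, -1.3, 1.8]
gripper_width: 0.665
```

{"fn": "play_rows", "kwargs": {"increments": [{"offset": [0, 0, 2], "twist": 0, "grip": 0.4}, {"offset": [0, 0, 3], "twist": 0, "grip": 0.4}, {"offset": [0, 0, 3], "twist": 0, "grip": 0.4}]}}

```text
time: 16.08
tool_pos: [0.5968, 0.0033, 0.2577]
tool_rot: [0.0, 0.812, 0.583, 0.0]
contact_force: [-1.9, -2.0, 3.9]
gripper_width: 0.666
```

{"fn": "play_rows", "kwargs": {"increments": [{"offset": [0, 0, 2], "twist": 0, "grip": 0.4}, {"offset": [0, 0, 4], "twist": 0, "grip": 0.4}, {"offset": [0, 0, 4], "twist": 0, "grip": 0.4}, {"offset": [0, 0, 4], "twist": 0, "grip": 0.4}]}}

```text
time: 16.42
tool_pos: [0.5972, 0.0034, 0.2569]
tool_rot: [0.0, 0.812, 0.584, -0.0]
contact_force: [-8.0, -0.6, 18.7]
gripper_width: 0.664
```

```bash
python3 - <<'E'
from ov import *
to(.5982,.0039,.257,50);print(manip.state()['ft_torque'])
s=manip.state()["tool_pos"];B=[.5955,.0045];k=[]
for n in ("scene","top"):
    im=manip.grab_frame(n)
    k.append(panel(n,im,B,.06,[(.045,.014,(0,255,0)),(.029,.015,(255,0,0)),(.029,.117,(0,0,255))],40,10))
cv2.imwrite("pics/end1.png",cv2.resize(np.hstack(k),(800,400),interpolation=cv2.INTER_CUBIC))
E
```

```text
t 16.42 tcp [0.5972 0.0034 0.2569] jaw -18.6 offset [ 0.8  0.7 -0.1] twist -1.197 tilt [-0. -0. -1.] F [-8.  -0.6 18.7] w 0.664 j [-0.12  0.12  1.8  -0.    1.22  0.21]
[-0.20969389  1.71760492 -0.02154855]
```

View pics/end1.png

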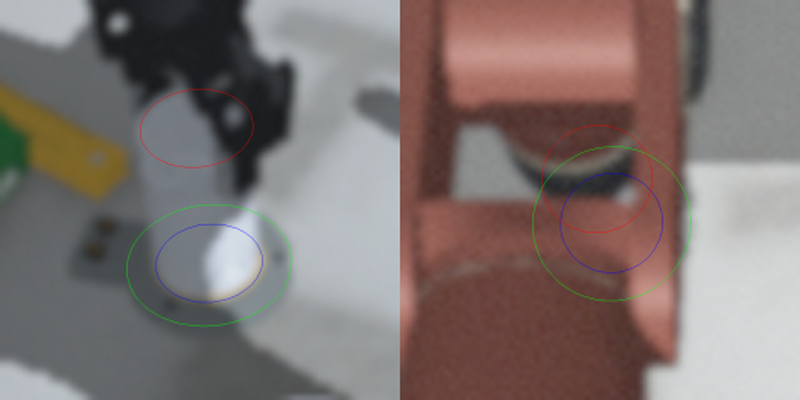

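The cover sits at its home outline, mouth centre at about (208,263) in the scene panel. The hard stop came at TCP z 0.2569, against 0.2571 expected. I'll hold briefly to confirm it's steady, then hand in.

{"fn": "play_rows", "kwargs": {"increments": [{"offset": [0, 0, 0], "twist": 0, "grip": 0.4}, {"offset": [0, 0, 0], "twist": 0, "grip": 0.4}, {"offset": [0, 0, 0], "twist": 0, "grip": 0.4}, {"offset": [0, 0, 0], "twist": 0, "grip": 0.4}]}}

```text
time: 16.85
tool_pos: [0.5972, 0.0034, 0.2569]
tool_rot: [0.0, 0.812, 0.584, -0.0]
contact_force: [-9.1, -1.0, 18.1]
gripper_width: 0.663
```

```bash
python3 -c "
from h import *
to(.5982,.0039,.257,50);print(manip.state()['joint_vel'].round(4));print(manip.job_done())"
```

```text
t 16.85 tcp [0.5972 0.0034 0.2569] jaw -18.6 offset [ 0.8  0.8 -0.1] twist -1.197 tilt [-0. -0. -1.] F [-9.1 -1.  18.1] w 0.663 j [-0.12  0.12  1.8  -0.    1.22  0.21]
[-0.0002  0.0003  0.0009 -0.0008  0.0003  0.0017]
the job is handed in; nothing more can be done
None
```

I stood the white-capped jar on the stage and let go. I then lowered the middle-sized cover over it, turned it about 69° until it dropped over the pins, and pressed it home. The job was handed in at 16.9 s with the fingers still gripping and pressing; no verdict was given.

**Cover:** It stopped hard at TCP height 0.2569 m, against 0.2571 m expected, so the mouth is about 15 mm above the table. The push was steady at about 18 N, there was no tilt and the arm was at rest. In the last scene picture the cover's mouth matched its home outline.

**Jar:** Before it was covered, the top picture put it about 2 mm off the stage centre and upright. It can't be seen under the cover.

**Not fully agreeing:**
- A sideways force of about 9 N remained on the wrist at the end.
- The camera fits of the jar's position in the gripper disagreed by a few millimetres.
- I did not re-measure where the other things on the table ended up. No force reading during the approaches suggested a collision.

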